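Lock the last service-cover fastener with the T-handle key and hang the key up

TASK

The instrument lies face down with two slotted fasteners at the bottom of deep wells; the T-handle key was left standing in the one that is already tight. Lift the key out, put its blade in the slot of the other fastener and turn that clockwise (seen from above) with the key until it is fully home against its stop, then hang the key upright by its crossbar across the two prongs of the tool stand and let go. Leave the tight fastener tight, never touch a fastener with the fingers, and leave the other things on the bench where they are.

Things in the scene. Friction and masses are not known exactly. Their poses are not given: they have to be found in the camera images.
- key_bar (a point): Centre of the black crossbar of the loose T-handle key: bar 120 mm long along this point's x, 16 x 16 mm section; z up along the shaft. A steel shaft 14 mm thick goes down from it to a round shoulder, 28 mm across, underside 101 mm below this point, then the blade. At the start the bar's underside is 49 mm clear of the instrument's top. A half turn makes no difference.
- key: The same T-handle key, 0.2 kg. Origin at the bottom centre of its flat steel blade, 115 mm below the crossbar's centre; z up along the shaft. Blade 28 mm long (x, same direction as the crossbar), 5 mm thick (y), 14 mm high. At the start it stands upright in the slot of the tight fastener, shoulder resting on that head.
- device: The instrument: off-white case, 220 (x) x 260 (y) x 90 mm high, fixed flat on the bench; origin at the centre of its underside. Two round wells 40 mm in diameter in its top at x = 0, y = +60 and -60 mm, 43 mm deep down to the fastener heads. Either well may hold the key; instrument and tool stand may swap sides.
- loose_slot (a point): Centre of the top face of the loose fastener's brass head, 47 mm above the bench, 43 mm below the instrument's top. Its slot runs right across along this point's x, 10 mm wide, 16 mm deep; head about 36 mm across; z up. With the key's shoulder resting on the head the crossbar's centre is 101 mm above this point.
- bolt_loose (a joint): Angle of the loose fastener, rad: starts between -1.05 and -0.85, grows when turned clockwise seen from above; 0 = tight against its hard stop, slot then parallel to the instrument's x. About 0.15 N m of friction; stays where left. The blade has about 0.18 rad of play in the slot to each side.
- bolt_done (a joint): Angle of the tight fastener (same kind), in the well where the key stands at the start: 0 = tight against its stop; must stay there.
- well_loose: The loose fastener with its well; origin on the well's axis, 31 mm above the bench (slot floor).
- well_done: The tight fastener with its well; origin on the well's axis, 31 mm above the bench (slot floor).
- stand: Tool stand, fixed: base plate 180 x 120 x 10 mm, post at x = +95 mm, two level steel prongs (8 mm round, at y = +28 and -28 mm, 48 mm clear between) running from the post to x = -45 mm at 170 mm height, tips turned up to 188 mm, the highest point. Origin at bench height below the hanging place.
- hook_rest (a point): Hanging place: midway between the prongs at the height of their upper side, 174 mm above the bench; x along the prongs to the post, y across. The key hangs with its shaft between the prongs, crossbar along y across both, bar centre 8 mm above this point and anywhere from -33 to +70 mm along x. It can come in over the tips or straight down.
- meter: Bystander: grey handheld meter, 150 x 80 x 40 mm, lying on the bench beyond the work.
- screwdriver: Bystander: screwdriver with red handle, 170 mm, lying on the bench beyond the work.
- tub: Bystander: blue tub, 100 x 100 x 90 mm, with tool handles rising to 145 mm.
- tray: Bystander: flat aluminium tray, 100 x 140 x 30 mm, empty.
There are look-alikes about, which are no part of the job. What is shaped like the key but blue is not meant.

How it is judged:
On the way:
1. the loose fastener has been turned home with the key (value of joint bolt_loose above -0.08 rad and horizontal distance between key and well_loose below 0.015 m and height (world z) of key below 0.045 m), for 0.2 s.
At the end, for the whole second after the job is handed in: Loose fastener within 0.1 rad of its stop, the other within 0.12 rad of its own; key at rest, released, carried by the prongs: crossbar centre 0-16 mm above them, within 25 mm of their midline, -42 to +82 mm along them, shaft within 0.25 rad of vertical (value of joint bolt_loose above -0.1 rad and value of joint bolt_done above -0.12 rad and x of key_bar in the frame of hook_rest between -0.042 and 0.082 m and y of key_bar in the frame of hook_rest between -0.025 and 0.025 m and z of key_bar in the frame of hook_rest between 0 and 0.016 m and angle between key_bar's own z axis and vertical below 0.25 rad and contact force between key and stand above 0.5 N and linear speed of key below 0.03 m/s and angular speed of key below 0.3 rad/s); the robot touches nothing.
It fails at once if the tight fastener is turned back by more than 0.2 rad (value of joint bolt_done below -0.2 rad).
It fails at once if the fingers touch a fastener (contact force between the fingers and well_loose above 0.5 N or contact force between the fingers and well_done above 0.5 N).
It fails at once if a bystander is shifted by more than 30 mm (distance of any of meter, screwdriver, tub, tray from where it was at the start of the episode above 0.03 m).
It also fails if it takes over 54 s, if anything falls off the work surface, if the arm or the gripper's body presses on something with over 40 N, if the wrist force passes 120 N, or if a joint passes its speed limit or range.

ROBOT

A 7-joint arm with a two-finger parallel gripper is mounted at the origin on the work surface. World frame = base frame: x ahead of the robot, y to its left, z up, the work surface at z = 0. Lengths are in m, angles in rad, forces in N, time in s.
With the tool pointing down it reaches from about 0.4 to 0.75 m from the base axis. Payload 19.5 kg.
Tool frame: the origin (TCP) lies at the very end of the fingers, on their centre line; the grasp point (between the pads) lies 19 mm behind it; z points along the fingers, y is the direction in which the jaws open and shut (so a half turn about z gives the same grasp; the last joint's range is limited). The gripper opens to 85 mm and grips with 20 to 120 N. Pads are 22 mm wide; open, the fingers measure 114 mm over their backs; the gripper's body (76 mm by 85 mm) begins 54 mm behind the grasp point. The pads swing forward as they close: fully open they stand 13 mm farther back than shut.
Start: joints at [-1.167, 0.707, -0.028, 1.485, 0.022, 0.951, -0.075], TCP at [0.248, 0.519, 0.195] pointing down, gripper open.
Joint ranges: [-2.71, 2.71], [-0.32, 2.16], [-1.57, 1.52], [0, 2.45], [-1.46, 4.6], [0, 2.02], [-2.83, 2.83]. Speed limits (rad/s): [1.89, 1.89, 2.57, 2.57, 3.01, 3.01, 3.01].

INTERFACE

Orientations are given as a 3x3 rotation matrix whose columns are the frame's x, y, z axes.
In Python, from workcell import status, snapshot, calibration, manip gives the robot as it stands.
- The arm moves only by the tool apply_moves, never from a script. Its argument "commands" is a list that holds one entry, the list of rows, each a list of 7 numbers: the shift along the tool's x, y, z normalised to -1 to 1, where 1 is 0.2 m, then the turn, a rotation vector about the tool's x, y, z normalised to -1 to 1, where 1 is 180 degrees, then the opening in per cent of the stroke, from 0 (shut) to 100 (fully open). In form: [[[tx, ty, tz, wx, wy, wz, fingers], ...]]. A call has 1 to 5 rows; each row is the pose to reach, as a shift and turn from the pose measured when the call began, along the tool's axes at that moment, turning the shorter way round; what a row does not reach only later rows make up. A row lasts 1/12 s, in which the tool goes at most 41.7 mm and 7.16 degrees, less where a joint would pass 70% of its speed; a pose out of reach is approached as far as the arm can. A call with a number of a shift or a turn outside -1 to 1 is refused whole. A call with a gripper value outside its range is refused whole. The fingers move at their own pace and stop on an object; the grip force is fixed at half the most. Time passes only in rows, so rows that repeat a pose let the fingers close. It gives the time, the measured TCP pose, the force and the opening at its end, in the units of the state.
- status.sense(): the state, without advancing time (a new reading comes with each control period).
- snapshot(name): name is "scene" or "top"; returns the picture (400x640x3 uint8, blue, green, red); there is no depth.
- calibration(name): a dict with "intrinsics" (3x3 intrinsics, pixels), "rvec" (rotation vector, rad) and "tvec" (3), from world to camera coordinates, as OpenCV has them. Camera axes: x right, y down, z forward; pixel columns grow to the right and rows downward; lengths in m; the calibration is good to about 2 mm. A picture is of the moment at which its call begins. calibration takes no time and is no camera call.
- manip.close_job(): hands the job in, once; it reports no verdict.
The state is a dict: "clock": time; "joint_pos": joint angles; "joint_vel": joint speeds; "effort": joint torques, N m; "ee_pos": TCP position; "tcp_rot": TCP orientation; "ft_force": force on the tool from outside, world axes, zero at the start; "moment": the same for the moment, N m; "gripper_width": finger opening in m.
Only numpy, scipy, OpenCV 4.12 (cv2) and the standard library are available. Lean on these libraries where they do the work, as an engineer would, in place of code of your own. Each camera call takes 0.05 s, during which the arm holds its last target. There are 200 camera calls.

## Working session

There is one attempt and no reset: what is moved stays moved. The work goes in short steps, Python scripts to look and compute and a tool call to move; the robot and the scene stay as the last step left them, time stands still between calls to the robot, and variables do not carry over. Pictures are saved under pics/ and viewed, about 8 in all and at most 12, crops included, and the job is handed in when it is done.

Besides the shell and the picture viewer there is one more tool, called after ">>>" as a command line: name --argument value ..., lists and objects as JSON in quotes. apply_moves: Moves the arm, as the interface text tells. Scaled input: -1 to 1 covers 0.2 m each way for a shift and 180 degrees each way for a turn. Its arguments: {"type":"object","properties":{"commands":{"type":"array"}},"required":["commands"]}

```bash
mkdir -p pics; cat > h.py <<'E'
import numpy as np, cv2
from workcell import status, snapshot, calibration, manip
def cal(n):
    c=calibration(n); return np.array(c["intrinsics"],float),np.array(c["rvec"],float).ravel(),np.array(c["tvec"],float).ravel()
def ray(n,px):
    K,r,t=cal(n); R=cv2.Rodrigues(r)[0]; d=np.linalg.inv(K)@np.array([px[0],px[1],1.]); return -R.T@t,R.T@d
def atz(n,px,z):
    o,d=ray(n,px); return o+d*(z-o[2])/d[2]
def proj(n,P):
    K,r,t=cal(n); return cv2.projectPoints(np.array(P,float).reshape(-1,3),r,t,K,None)[0].reshape(-1,2)
E
python3 - <<'E'
from h import *
for n in("scene","top"):
    cv2.imwrite(f"pics/{n}0.png",snapshot(n)); o,d=ray(n,(320,200)); print(n,o,d)
s=status.sense(); print(s["clock"],s["ee_pos"],s["tcp_rot"],s["gripper_width"])
E
```

```text
scene [ 1.12247404 -0.67776048  0.78881681] [-0.49376701  0.6601119  -0.56608186]
top [0.36086826 0.11785366 1.48287396] [ 0.14032086 -0.01520986 -0.9900728 ]
0.1 [0.24779551 0.51856602 0.19419493] [[-9.02261753e-01  4.31188539e-01 -4.15192576e-04]
 [ 4.31188739e-01  9.02261349e-01 -8.54655828e-04]
 [ 6.09441553e-06 -9.50149629e-04 -9.99999549e-01]] 0.0855408457785827
```

View pics/scene0.png

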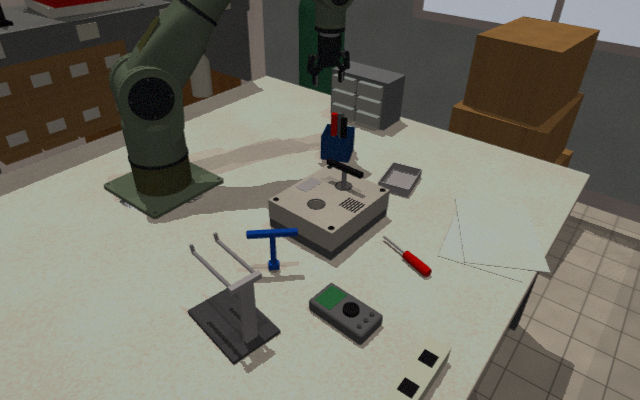

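View pics/top0.png

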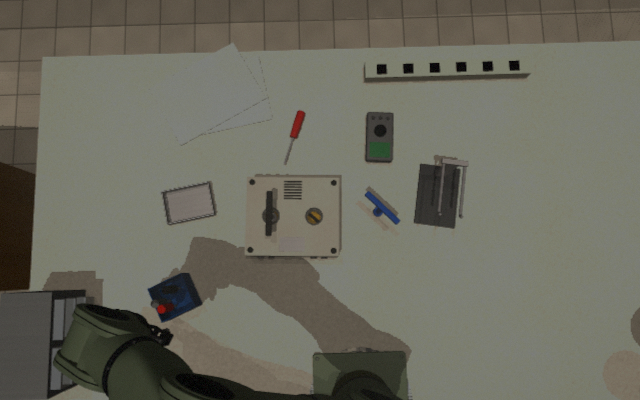

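Two things are T-shaped. The black bar, top (269,213) / scene (345,168), stands in the instrument's well and is the key. The blue one, top (381,207) / scene (272,235), is the look-alike. The black handle in the tub, scene (343,127), could also be mistaken for it. I choose the black bar in the well, and the loose slot is at top (314,216). Now a close crop to check.

```bash
python3 - <<'E'
from h import *
a=cv2.imread("pics/top0.png")[165:265,235:355]; b=cv2.imread("pics/top0.png")[145:235,405:475]
A=cv2.resize(a,None,fx=5,fy=5,interpolation=cv2.INTER_CUBIC)
cv2.imwrite("pics/c1.png",A)
cv2.imwrite("pics/c2.png",cv2.resize(b,None,fx=6,fy=6,interpolation=cv2.INTER_CUBIC))
E
```

```text
(no output)
```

View pics/c1.png

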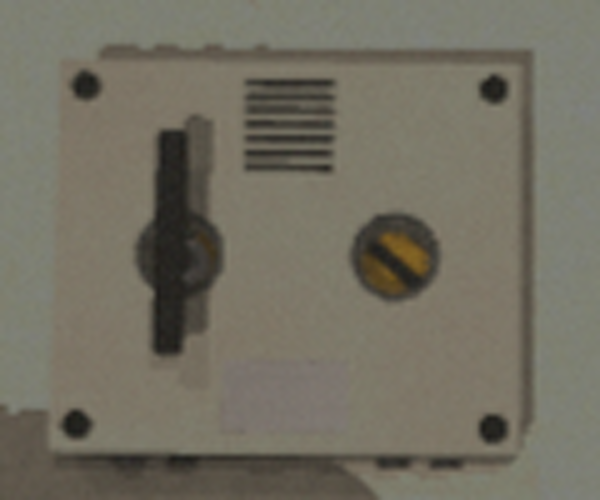

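View pics/c2.png

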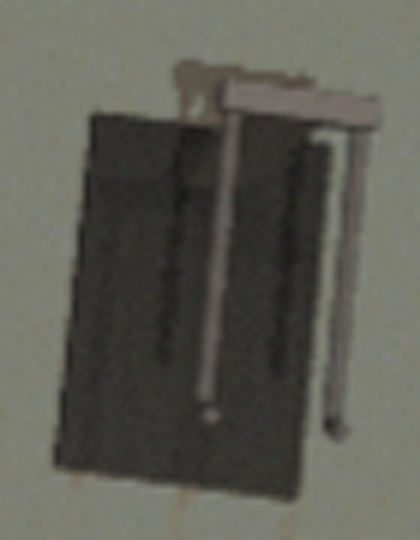

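The black T is confirmed in the left well: bar ends at crop (172,130) and (168,355). The slotted brass head is at crop (395,256), slot running upper left to lower right. The second crop shows the prongs from (232,115) to (205,400) and from (358,130) to (333,415).

```bash
python3 - <<'E'
from h import *
f=lambda p,s,ox,oy:((p[0]+.5)/s-.5+ox,(p[1]+.5)/s-.5+oy)
A=lambda p,z:atz("top",f(p,5,235,165),z)
B=lambda p,z:atz("top",f(p,6,405,145),z)
for n,ps,z in [("key ends (z.148+)",[(172,130),(168,355)],.156),("wells top",[(180,255),(395,256)],.09),("screws",[(86,85),(493,89),(76,424),(493,429)],.09),("corn",[(62,60),(525,62),(50,457),(517,460)],.09),("slot",[(368,242),(421,280)],.047)]:
    P=np.array([A(p,z) for p in ps]); print(n,P[:,:2].round(4).tolist(),"mean",P.mean(0).round(4)); 
    if len(ps)==2: d=P[0]-P[1]; print("  len",np.linalg.norm(d),"ang",np.degrees(np.arctan2(d[1],d[0])))
for n,ps,z in [("prongL",[(232,115),(205,400)],.174),("prongR",[(358,130),(333,415)],.174),("tips",[(209,413),(337,432)],.188),("base",[(92,115),(58,465),(298,498),(330,145)],.01)]:
    P=np.array([B(p,z) for p in ps]); print(n,P[:,:2].round(4).tolist(),"mean",P.mean(0).round(4))
    if len(ps)==2: d=P[0]-P[1]; print("  len",np.linalg.norm(d),"ang",np.degrees(np.arctan2(d[1],d[0])))
# slot: brass/dark PCA
img=cv2.imread("pics/top0.png"); hsv=cv2.cvtColor(img,cv2.COLOR_BGR2HSV)
m=(hsv[...,1]>110)&(hsv[...,0]>10)&(hsv[...,0]<35); m[:,:300]=0;m[:,328:]=0;m[:200]=0;m[232:]=0
for y in range(204,230): print(''.join('#' if m[y,x] else ('d' if hsv[y,x,2]<75 else '.') for x in range(302,328)))
E
```

```text
key ends (z.148+) [[0.5782, 0.2331], [0.4579, 0.237]] mean [0.518 0.235 0.156]
  len 0.1203178738110789 ang -1.8722547332723534
wells top [[0.5183, 0.2354], [0.5143, 0.1156]] mean [0.5163 0.1755 0.09  ]
  len 0.11985750389883827 ang 88.11071285582075
screws [[0.616, 0.2868], [0.6072, 0.0578], [0.4261, 0.2943], [0.4169, 0.0643]] mean [0.5166 0.1758 0.09  ]
corn [[0.6307, 0.3002], [0.6222, 0.0393], [0.4084, 0.3088], [0.3995, 0.0516]] mean [0.5152 0.175  0.09  ]
slot [[0.5276, 0.1308], [0.5048, 0.101]] mean [0.5162 0.1159 0.047 ]
  len 0.03753214092333736 ang 52.60606714654218
prongL [[0.6344, -0.2328], [0.5078, -0.2126]] mean [ 0.5711 -0.2227  0.174 ]
  len 0.1282330616111383 ang -9.044043845982555
prongR [[0.6261, -0.2881], [0.4996, -0.2681]] mean [ 0.5628 -0.2781  0.174 ]
  len 0.12803053506556697 ang -9.00427646333334
tips [[0.5005, -0.2105], [0.4907, -0.2651]] mean [ 0.4956 -0.2378  0.188 ]
  len 0.05556562246847541 ang 79.83827895180531
base [[0.6707, -0.2069], [0.4962, -0.1799], [0.4767, -0.2964], [0.6521, -0.3245]] mean [ 0.5739 -0.2519  0.01  ]
..........................
..........................
..........................
..........................
........ddddddd...........
.......dddddddddd.........
......dddddddddddd........
.....ddddd#.d.ddddd.......
....ddddd######dddd.......
....ddddd#######dddd......
....dddddd#######ddd......
....dd#dddd#######dd......
....d.##dddd#######d......
....dd####ddd#####.d......
....dd#####ddd#####d......
....dd######ddd###dd......
.....d.######dddddd.......
.....dd#######ddddd.......
......dd######dddd........
........dd.##ddd..........
..........dddd............
..........................
..........................
..........................
..........................
..........................
```

>>> apply_moves --commands '[[[-0.91,-0.35,-0.15,0,0,-0.132,60],[-0.91,-0.35,-0.15,0,0,-0.132,60],[-0.91,-0.35,-0.15,0,0,-0.132,60],[-0.91,-0.35,-0.15,0,0,-0.132,60],[-0.91,-0.35,-0.15,0,0,-0.132,60]]]'

```text
clock: 0.52
ee_pos: [0.3842, 0.3739, 0.2246]
tcp_rot: [[-1.0, 0.03, 0.0], [0.03, 1.0, -0.002], [-0.0, -0.002, -1.0]]
ft_force: [0.3, -1.5, 0.3]
gripper_width: 0.0512
```

```bash
cat >> h.py <<'E'
from scipy.spatial.transform import Rotation as Ro
def go(x,y,z,phi):
    """normalised shift/turn to TCP (x,y,z), tool down, tool y at world angle phi deg"""
    s=status.sense(); R=np.array(s["tcp_rot"]); p=np.array(s["ee_pos"]); c,n=np.cos(np.radians(phi)),np.sin(np.radians(phi))
    T=np.array([[-n,c,0],[c,n,0],[0,0,-1]]); 
    print("t",round(s["clock"],2),"p",p.round(4),"phi",round(np.degrees(np.arctan2(R[1,1],R[0,1])),2),"F",np.round(s["ft_force"],1),"M",np.round(s["moment"],2),"w",round(s["gripper_width"],4),"q",np.round(s["joint_pos"],2))
    print("cmd",(R.T@(np.array([x,y,z])-p)/.2).round(4),(Ro.from_matrix(R.T@T).as_rotvec()/np.pi).round(4))
E
python3 -c "
from h import *
go(.518,.235,.21,88.1)"
```

```text
t 0.52 p [0.3842 0.3739 0.2246] phi 88.28 F [ 0.3 -1.5  0.3] M [ 0.04 -0.02 -0.04] w 0.0512 q [-0.73  0.62 -0.18  1.58  0.13  0.96  0.58]
cmd [-0.6896 -0.674   0.0744] [-0.0006  0.0001  0.001 ]
```

>>> apply_moves --commands '[[[-0.69,-0.674,0.074,0,0,0.001,60],[-0.69,-0.674,0.074,0,0,0.001,60],[-0.69,-0.674,0.074,0,0,0.001,60],[-0.69,-0.674,0.074,0,0,0.001,60],[-0.69,-0.674,0.074,0,0,0.001,60]]]'

```text
clock: 0.93
ee_pos: [0.5201, 0.2316, 0.2096]
tcp_rot: [[-0.999, 0.036, 0.0], [0.036, 0.999, -0.003], [-0.0, -0.003, -1.0]]
ft_force: [1.1, -0.2, 0.5]
gripper_width: 0.0508
```

```bash
python3 -c "
from h import *
go(.518,.235,.13,88.1)
cv2.imwrite('pics/s2.png',cv2.resize(snapshot('scene')[100:300,240:440],(800,800))[0:600])"
```

```text
t 0.93 p [0.5201 0.2316 0.2096] phi 87.96 F [ 1.1 -0.2  0.5] M [ 0.01  0.04 -0.04] w 0.0508 q [-0.38  0.68 -0.2   1.48  0.15  0.99  0.92]
cmd [0.0111 0.0181 0.3979] [-0.001   0.0001 -0.0008]
```

View pics/s2.png

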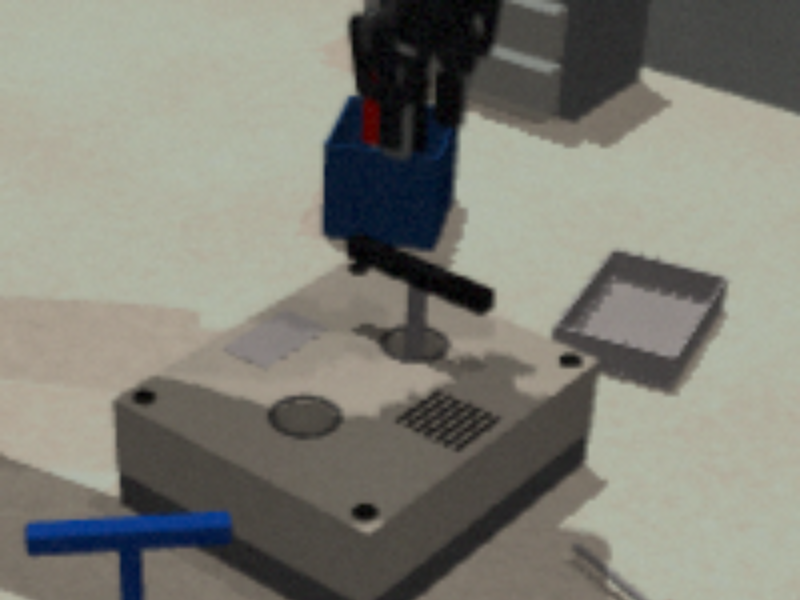

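The gripper (390,100) hangs above the black bar, which runs from (350,247) to (490,298). The way down is clear.

>>> apply_moves --commands '[[[0.011,0.018,0.2,0,0,-0.001,60],[0.011,0.018,0.3,0,0,-0.001,60],[0.011,0.018,0.403,0,0,-0.001,60],[0.011,0.018,0.403,0,0,-0.001,60],[0.011,0.018,0.403,0,0,-0.001,60]]]'

```text
clock: 1.4
ee_pos: [0.521, 0.2301, 0.1282]
tcp_rot: [[-0.999, 0.038, -0.0], [0.038, 0.999, -0.006], [-0.0, -0.006, -1.0]]
ft_force: [-0.1, -0.2, 0.1]
gripper_width: 0.0517
```

```bash
python3 -c "
from h import *
go(.518,.235,.129,88.1)
print(proj('scene',[[.578,.233,.148],[.458,.237,.148]])-[240,100])"
```

```text
t 1.4 p [0.521  0.2301 0.1282] phi 87.85 F [-0.1 -0.2  0.1] M [0.01 0.02 0.04] w 0.0517 q [-0.38  0.79 -0.18  1.58  0.19  0.79  0.89]
cmd [ 0.016   0.0238 -0.0043] [-0.0021  0.0001 -0.0014]
[[121.31122899  75.33405679]
 [ 86.59351413  60.6527496 ]]
```

>>> apply_moves --commands '[[[0.016,0.024,-0.004,-0.002,0,-0.001,60],[0.016,0.024,-0.004,-0.002,0,-0.001,60],[0.016,0.024,-0.004,-0.002,0,-0.001,60]]]'

```text
clock: 1.65
ee_pos: [0.5182, 0.2356, 0.1301]
tcp_rot: [[-0.999, 0.034, 0.002], [0.034, 0.999, 0.001], [-0.002, 0.001, -1.0]]
ft_force: [0.2, -0.4, 0.1]
gripper_width: 0.0512
```

```bash
python3 -c "
from h import *
go(.518,.235,.129,88.1)"
```

```text
t 1.65 p [0.5182 0.2356 0.1301] phi 88.06 F [ 0.2 -0.4  0.1] M [0.02 0.01 0.03] w 0.0512 q [-0.39  0.78 -0.18  1.59  0.18  0.79  0.89]
cmd [ 0.001  -0.0032  0.0056] [ 0.0003  0.0005 -0.0002]
```

>>> apply_moves --commands '[[[0.001,-0.003,0.005,0,0,0,0],[0.001,-0.003,0.005,0,0,0,0],[0.001,-0.003,0.005,0,0,0,0],[0.001,-0.003,0.005,0,0,0,0],[0.001,-0.003,0.005,0,0,0,0]]]'

```text
clock: 2.07
ee_pos: [0.518, 0.235, 0.1292]
tcp_rot: [[-0.999, 0.034, 0.002], [0.034, 0.999, 0.001], [-0.002, 0.001, -1.0]]
ft_force: [0.8, 0.6, -0.8]
gripper_width: 0.0003
```

```bash
python3 -c "
from h import *
go(.518,.235,.22,88.1)"
```

```text
t 2.07 p [0.518  0.235  0.1292] phi 88.05 F [ 0.8  0.6 -0.8] M [-0.    0.   -0.01] w 0.0003 q [-0.39  0.78 -0.18  1.59  0.18  0.78  0.89]
cmd [-6.000e-04  4.000e-04 -4.542e-01] [ 0.0003  0.0005 -0.0003]
```

Closed on nothing, so I'll look.

```bash
python3 -c "
from h import *
a=cv2.resize(snapshot('scene')[100:300,240:440],(600,600),interpolation=cv2.INTER_CUBIC)[:500]
cv2.imwrite('pics/s3.png',a)
t=snapshot('top');cv2.imwrite('pics/t3.png',t)
print(proj('scene',[.518,.235,.129]),proj('top',[.518,.235,.129]))"
```

```text
[[343.18717819 173.709316  ]] [[269.51335586 214.11446527]]
```

View pics/s3.png

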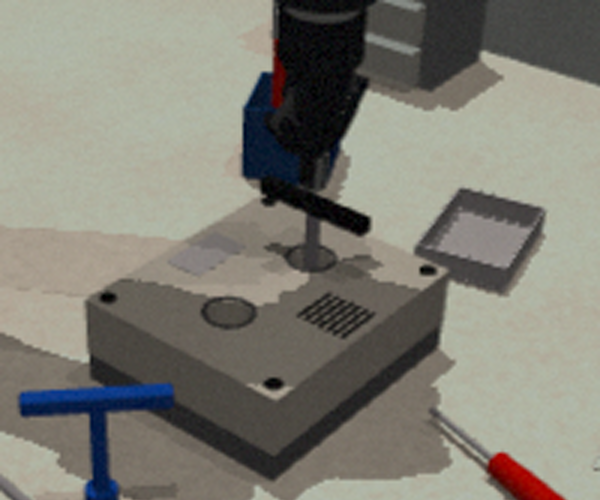

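The closed fingers are at crop (315,160) and end at or behind the bar's upper edge. The key still stands undisturbed. I'll zoom in with both cameras together.

```bash
python3 -c "
from h import *
s=snapshot('scene')
P=[[.518,.235,z] for z in (.129,.148,.17,.2)]
print(proj('scene',P)-[310,120]); print(proj('top',P)-[229,164])
a=cv2.resize(s[120:200,310:380],(490,560),interpolation=cv2.INTER_CUBIC)
b=cv2.resize(cv2.imread('pics/t3.png')[164:264,229:309],None,fx=3.8,fy=5.6,interpolation=cv2.INTER_CUBIC)
c=np.hstack([a,b]); c=cv2.convertScaleAbs(c,alpha=1.8,beta=10); print(c.shape)
cv2.imwrite('pics/z4.png',c)"
```

```text
[[33.18717819 53.709316  ]
 [33.52726934 47.81363744]
 [33.92834714 40.86071961]
 [34.48828555 31.15386047]]
[[40.51335586 50.11446527]
 [39.88577214 49.31195117]
 [39.13678943 48.35419977]
 [38.07477198 46.99615948]]
(560, 794, 3)
```

View pics/z4.png

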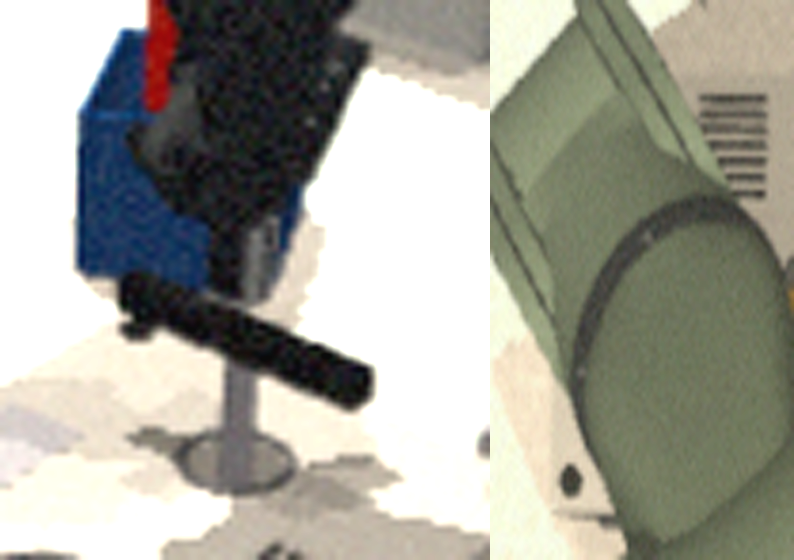

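```bash
python3 -c "
from h import *
print('start tips',proj('scene',[[.2478-.05*.431,.5186-.05*.902,.195+.013],[.2478+.05*.431,.5186+.05*.902,.208]]))
print('s2 tips',(proj('scene',[[.5201,.2316,.2096],[.520,.2316-.033,.216],[.52,.2316+.033,.216]])-[240,100])*4)
def show(f,x0,x1,y0,y1):
    return cv2.resize(cv2.convertScaleAbs(cv2.imread(f)[y0:y1,x0:x1],alpha=2,beta=10),(400,400),interpolation=cv2.INTER_CUBIC)
a=show('pics/scene0.png',300,360,40,100)
b=cv2.imread('pics/s2.png')[0:240,280:520]; b=cv2.resize(cv2.convertScaleAbs(b,alpha=2,beta=10),(400,400))
cv2.imwrite('pics/z5.png',np.hstack([a,b]))"
```

```text
start tips [[314.22362528  96.10731187]
 [340.37083958  91.63631147]]
s2 tips [[418.33226476 194.75929274]
 [389.76957516 204.37298356]
 [446.61578184 168.67100868]]
```

View pics/z5.png

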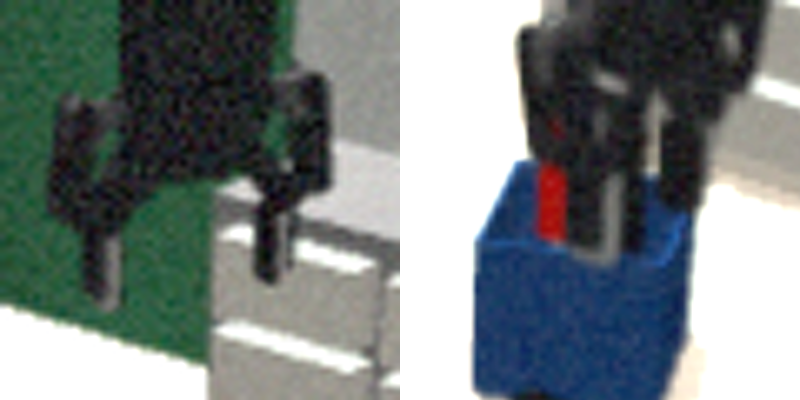

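In both earlier pictures the fingertips sit about 38 mm above where the reported TCP projects: start (315,86) against (314,96), and later crop (400,157) against (390,204). Sideways they agree. The bar's position is confirmed by both cameras, so the reported TCP z reads about 38 mm too low and the fingers closed just above the bar. I'll open, go lower carefully, and check by finger opening and force.

>>> apply_moves --commands '[[[0,0,0,0,0,0,60],[0,0,0,0,0,0,60],[0,0,0,0,0,0,60],[0,0,0,0,0,0,60],[0,0,0.03,0,0,0,60]]]'

```text
clock: 2.63
ee_pos: [0.5184, 0.2353, 0.1237]
tcp_rot: [[-0.999, 0.034, 0.003], [0.034, 0.999, 0.001], [-0.003, 0.002, -1.0]]
ft_force: [0.1, -0.1, -0.8]
gripper_width: 0.0512
```

>>> apply_moves --commands '[[[0,0,0.06,0,0,0,60],[0,0,0.1,0,0,0,60],[0,0,0.15,0,0,0,60],[0,0,0.15,0,0,0,60]]]'

```text
clock: 2.97
ee_pos: [0.5177, 0.2349, 0.0917]
tcp_rot: [[-0.999, 0.034, 0.001], [0.034, 0.999, 0.0], [-0.001, 0.0, -1.0]]
ft_force: [-0.8, 0.2, -0.5]
gripper_width: 0.051
```

```bash
python3 -c "
from h import *
go(.518,.235,.092,88.1)"
```

```text
t 2.97 p [0.5177 0.2349 0.0917] phi 88.06 F [-0.8  0.2 -0.5] M [-0.01 -0.05  0.03] w 0.051 q [-0.4   0.83 -0.17  1.63  0.2   0.7   0.87]
cmd [-0.0014  0.0005 -0.0013] [ 0.0001  0.0002 -0.0002]
```

>>> apply_moves --commands '[[[0,0,0,0,0,0,0],[0,0,0,0,0,0,0],[0,0,0,0,0,0,0],[0,0,0,0,0,0,0],[0,0,0,0,0,0,0]]]'

```text
clock: 3.38
ee_pos: [0.5179, 0.2352, 0.0921]
tcp_rot: [[-0.999, 0.034, 0.001], [0.034, 0.999, 0.001], [-0.001, 0.001, -1.0]]
ft_force: [0.1, 1.2, 1.9]
gripper_width: 0.015
```

```bash
python3 -c "
from h import *
go(.518,.235,.092,88.1)
cv2.imwrite('pics/z6.png',cv2.convertScaleAbs(cv2.resize(snapshot('scene')[110:210,295:395],(600,600),interpolation=cv2.INTER_CUBIC),alpha=1.8,beta=10))"
```

```text
t 3.38 p [0.5179 0.2352 0.0921] phi 88.07 F [0.1 1.2 1.9] M [ 0.32  0.08 -0.03] w 0.015 q [-0.4   0.83 -0.17  1.63  0.2   0.7   0.87]
cmd [-0.0004 -0.001   0.0005] [ 0.0003  0.0004 -0.0002]
```

View pics/z6.png

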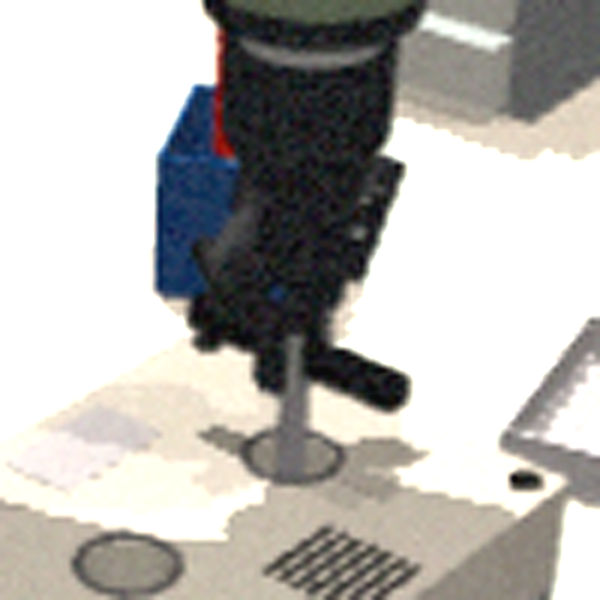

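It holds the bar (opening 15 mm), with the shaft at (290,400) vertical below the fingers. With the key seated the reported TCP z is 0.092. Lifting.

>>> apply_moves --commands '[[[0,0,-0.1,0,0,0,0],[0,0,-0.25,0,0,0,0],[0,0,-0.42,0,0,0,0],[0,0,-0.42,0,0,0,0],[0,0,-0.42,0,0,0,0]]]'

```text
clock: 3.85
ee_pos: [0.5183, 0.2352, 0.1772]
tcp_rot: [[-0.999, 0.034, 0.003], [0.034, 0.999, 0.002], [-0.003, 0.002, -1.0]]
ft_force: [-0.6, 0.0, -3.1]
gripper_width: 0.0148
```

```bash
python3 -c "
from h import *
go(.5145,.1153,.177,140)"
```

```text
t 3.85 p [0.5183 0.2352 0.1772] phi 88.05 F [-0.6  0.  -3.1] M [-0.04  0.    0.05] w 0.0148 q [-0.38  0.72 -0.2   1.53  0.16  0.9   0.9 ]
cmd [-1.400e-03 -5.996e-01 -1.000e-04] [ 0.      0.0012 -0.2886]
```

>>> apply_moves --commands '[[[-0.001,-0.2,0,0,0.001,-0.039,0],[-0.001,-0.4,0,0,0.001,-0.078,0],[-0.001,-0.6,0,0,0.001,-0.117,0],[-0.001,-0.6,0,0,0.001,-0.156,0],[-0.001,-0.6,0,0,0.001,-0.195,0]]]'

```text
clock: 4.27
ee_pos: [0.5141, 0.1125, 0.1759]
tcp_rot: [[-0.836, -0.549, -0.001], [-0.549, 0.836, -0.0], [0.001, 0.0, -1.0]]
ft_force: [-0.0, 0.7, -2.0]
gripper_width: 0.0146
```

```bash
python3 -c "
from h import *
go(.5145,.1153,.177,140)"
```

```text
t 4.27 p [0.5141 0.1125 0.1759] phi 123.3 F [-0.   0.7 -2. ] M [0.09 0.01 0.02] w 0.0146 q [-0.06  0.68 -0.4   1.68  0.33  0.85  1.55]
cmd [-0.0093  0.0104 -0.0057] [ 0.0002 -0.0004 -0.0928]
```

>>> apply_moves --commands '[[[-0.009,0.01,-0.006,0,0,-0.039,0],[-0.009,0.01,-0.006,0,0,-0.078,0],[-0.009,0.01,-0.006,0,0,-0.093,0],[-0.009,0.01,-0.006,0,0,-0.093,0],[-0.009,0.01,-0.006,0,0,-0.093,0]]]'

```text
clock: 4.68
ee_pos: [0.5141, 0.1149, 0.1761]
tcp_rot: [[-0.644, -0.765, -0.003], [-0.765, 0.644, -0.001], [0.002, 0.002, -1.0]]
ft_force: [-0.3, -0.8, -2.1]
gripper_width: 0.0151
```

```bash
python3 -c "
from h import *
go(.5145,.1153,.127,140)"
```

```text
t 4.68 p [0.5141 0.1149 0.1761] phi 139.91 F [-0.3 -0.8 -2.1] M [0.03 0.07 0.07] w 0.0151 q [-0.02  0.69 -0.49  1.68  0.4   0.88  1.77]
cmd [-0.0034 -0.0011  0.2457] [ 0.0006 -0.0007 -0.0005]
```

>>> apply_moves --commands '[[[-0.003,-0.001,0.15,0,0,0,0],[-0.003,-0.001,0.28,0,0,0,0],[-0.003,-0.001,0.32,0,0,0,0],[-0.003,-0.001,0.32,0,0,0,0]]]'

```text
clock: 5.02
ee_pos: [0.5134, 0.1151, 0.1106]
tcp_rot: [[-0.645, -0.764, -0.006], [-0.764, 0.645, -0.001], [0.005, 0.004, -1.0]]
ft_force: [-0.9, -0.7, -3.2]
gripper_width: 0.0149
```

```bash
python3 -c "
from h import *
go(.5145,.1153,.0925,140)"
```

```text
t 5.02 p [0.5134 0.1151 0.1106] phi 139.85 F [-0.9 -0.7 -3.2] M [-0.03  0.02 -0.  ] w 0.0149 q [-0.05  0.78 -0.43  1.75  0.47  0.72  1.71]
cmd [-0.0048 -0.004   0.0903] [ 0.0012 -0.0016 -0.0008]
```

>>> apply_moves --commands '[[[-0.005,-0.004,0.02,0.001,-0.002,-0.001,0],[-0.005,-0.004,0.045,0.001,-0.002,-0.001,0],[-0.005,-0.004,0.068,0.001,-0.002,-0.001,0],[-0.005,-0.004,0.09,0.001,-0.002,-0.001,0],[-0.005,-0.004,0.09,0.001,-0.002,-0.001,0]]]'

```text
clock: 5.43
ee_pos: [0.5146, 0.1154, 0.0923]
tcp_rot: [[-0.642, -0.766, 0.0], [-0.766, 0.642, 0.001], [-0.001, 0.001, -1.0]]
ft_force: [-0.6, -0.1, -2.3]
gripper_width: 0.015
```

```bash
python3 -c "
from h import *
go(.5145,.1153,.0925,140)"
```

```text
t 5.43 p [0.5146 0.1154 0.0923] phi 140.02 F [-0.6 -0.1 -2.3] M [-0.02 -0.02 -0.03] w 0.015 q [-0.06  0.81 -0.41  1.77  0.49  0.66  1.69]
cmd [ 0.0005  0.0002 -0.001 ] [0.0002 0.0004 0.0001]
```

It went in without force. Now turning clockwise (positive about tool z).

>>> apply_moves --commands '[[[0,0,0,0,0,0.03,0],[0,0,0,0,0,0.06,0],[0,0,0,0,0,0.09,0],[0,0,0,0,0,0.12,0],[0,0,0,0,0,0.15,0]]]'

```text
clock: 5.85
ee_pos: [0.5146, 0.1154, 0.0925]
tcp_rot: [[-0.922, -0.387, 0.0], [-0.387, 0.922, 0.001], [-0.001, 0.001, -1.0]]
ft_force: [-0.9, 0.3, -3.4]
gripper_width: 0.0149
```

```bash
python3 -c "
from h import *
go(.5145,.1153,.0925,84)"
```

```text
t 5.85 p [0.5146 0.1154 0.0925] phi 112.77 F [-0.9  0.3 -3.4] M [0.01 0.15 0.19] w 0.0149 q [-0.13  0.79 -0.28  1.78  0.34  0.62  1.36]
cmd [ 0.0008 -0.0003  0.0001] [0.0004 0.0002 0.1598]
```

Moment z is 0.19 N m, so the fastener's friction is felt.

>>> apply_moves --commands '[[[0,0,0,0,0,0.035,0],[0,0,0,0,0,0.07,0],[0,0,0,0,0,0.105,0],[0,0,0,0,0,0.135,0],[0,0,0,0,0,0.16,0]]]'

```text
clock: 6.27
ee_pos: [0.5144, 0.1156, 0.0926]
tcp_rot: [[-0.994, 0.11, 0.0], [0.11, 0.994, 0.002], [0.0, 0.002, -1.0]]
ft_force: [-1.0, 0.6, -5.6]
gripper_width: 0.0151
```

```bash
python3 -c "
from h import *
go(.5145,.1153,.0925,76)"
```

```text
t 6.27 p [0.5144 0.1156 0.0926] phi 83.69 F [-1.   0.6 -5.6] M [0.15 0.37 0.17] w 0.0151 q [-0.21  0.79 -0.14  1.78  0.17  0.59  1.01]
cmd [-0.0008 -0.0013  0.0004] [ 0.0005 -0.0001  0.0427]
```

>>> apply_moves --commands '[[[0,0,0,0,0,0.012,0],[0,0,0,0,0,0.024,0],[0,0,0,0,0,0.034,0],[0,0,0,0,0,0.043,0],[0,0,0,0,0,0.043,0]]]'

```text
clock: 6.68
ee_pos: [0.5142, 0.1157, 0.0926]
tcp_rot: [[-0.97, 0.244, -0.0], [0.244, 0.97, 0.002], [0.001, 0.001, -1.0]]
ft_force: [-0.7, 0.3, -4.5]
gripper_width: 0.0151
```

```bash
python3 -c "
from h import *
go(.5145,.1153,.0925,73)"
```

```text
t 6.68 p [0.5142 0.1157 0.0926] phi 75.86 F [-0.7  0.3 -4.5] M [0.13 0.29 0.16] w 0.0151 q [-0.23  0.78 -0.1   1.78  0.13  0.58  0.92]
cmd [-0.0018 -0.0016  0.0005] [ 0.0005 -0.0002  0.0159]
```

Not at the stop yet (moment still friction level), so I'll continue in small steps.

>>> apply_moves --commands '[[[0,0,0,0,0,0.008,0],[0,0,0,0,0,0.016,0],[0,0,0,0,0,0.02,0],[0,0,0,0,0,0.02,0]]]'

```text
clock: 7.02
ee_pos: [0.5141, 0.1158, 0.0926]
tcp_rot: [[-0.952, 0.305, -0.0], [0.305, 0.952, 0.002], [0.001, 0.001, -1.0]]
ft_force: [-1.4, 1.0, -5.4]
gripper_width: 0.0149
```

```bash
python3 -c "
from h import *
go(.5145,.1153,.0925,70)"
```

```text
t 7.02 p [0.5141 0.1158 0.0926] phi 72.23 F [-1.4  1.  -5.4] M [0.09 0.28 0.79] w 0.0149 q [-0.24  0.78 -0.08  1.78  0.1   0.58  0.88]
cmd [-0.0024 -0.0017  0.0004] [ 0.0004 -0.0003  0.0124]
```

The moment jumped to 0.79 N m, so the stop is reached. I'll hold briefly, then back off by the play before lifting.

>>> apply_moves --commands '[[[0,0,0,0,0,0.003,0],[0,0,0,0,0,0.003,0],[0,0,0,0,0,0.003,0],[0,0,0,0,0,0.003,0]]]'

```text
clock: 7.35
ee_pos: [0.5142, 0.1158, 0.0926]
tcp_rot: [[-0.95, 0.314, -0.0], [0.314, 0.95, 0.002], [0.001, 0.001, -1.0]]
ft_force: [-0.1, 0.9, -5.7]
gripper_width: 0.0147
```

```bash
python3 -c "
from h import *
go(.5145,.1153,.0925,82)"
```

```text
t 7.35 p [0.5142 0.1158 0.0926] phi 71.72 F [-0.1  0.9 -5.7] M [0.07 0.26 0.89] w 0.0147 q [-0.24  0.78 -0.08  1.78  0.1   0.58  0.87]
cmd [-0.0023 -0.002   0.0004] [ 0.0005 -0.0002 -0.0571]
```

>>> apply_moves --commands '[[[0,0,0,0,0,-0.03,0],[0,0,0,0,0,-0.045,0],[0,0,-0.12,0,0,-0.045,0],[0,0,-0.3,0,0,-0.045,0],[0,0,-0.5,0,0,-0.045,0]]]'

```text
clock: 7.77
ee_pos: [0.5137, 0.1154, 0.1933]
tcp_rot: [[-0.984, 0.178, -0.002], [0.178, 0.984, 0.001], [0.002, 0.001, -1.0]]
ft_force: [-0.1, -0.0, -1.9]
gripper_width: 0.015
```

```bash
python3 -c "
from h import *
go(.5145,.1153,.262,78)
cv2.imwrite('pics/t7.png',snapshot('top'))
# hook frame from prongs+tips
for x in (0,-.045):
    print(x)
"
```

```text
t 7.77 p [0.5137 0.1154 0.1933] phi 79.76 F [-0.1 -0.  -1.9] M [ 0.03 -0.09  0.  ] w 0.015 q [-0.2   0.64 -0.15  1.66  0.11  0.85  1.  ]
cmd [-0.0034  0.0008 -0.3433] [ 0.0003 -0.0007  0.0098]
0
-0.045
```

>>> apply_moves --commands '[[[0,-0.03,-0.18,0,0,0.039,0],[-0.06,-0.2,-0.345,0,0,0.078,0],[-0.12,-0.4,-0.345,0,0,0.117,0],[-0.18,-0.6,-0.345,0,0,0.156,0],[-0.25,-0.8,-0.345,0,0,0.195,0]]]'

```text
clock: 8.23
ee_pos: [0.5355, -0.0445, 0.2707]
tcp_rot: [[-0.698, 0.716, 0.01], [0.716, 0.698, 0.004], [-0.004, 0.01, -1.0]]
ft_force: [1.7, 1.1, -2.5]
gripper_width: 0.0149
```

```bash
python3 -c "
from h import *
go(.55,-.247,.265,-9)"
```

```text
t 8.23 p [ 0.5355 -0.0445  0.2707] phi 44.28 F [ 1.7  1.1 -2.5] M [ 0.03 -0.05  0.  ] w 0.0149 q [ 0.01  0.56  0.02  1.5  -0.02  1.07  0.81]
cmd [-0.7756 -0.6554  0.0252] [ 3.40e-03 -2.00e-04  2.96e-01]
```

>>> apply_moves --commands '[[[-0.14,-0.12,0,0.001,0,0.039,0],[-0.29,-0.25,0,0.002,0,0.078,0],[-0.45,-0.38,0,0.003,0,0.117,0],[-0.61,-0.52,0,0.003,0,0.156,0],[-0.77,-0.65,0,0.003,0,0.195,0]]]'

```text
clock: 8.65
ee_pos: [0.5497, -0.2473, 0.2705]
tcp_rot: [[-0.153, 0.988, 0.002], [0.988, 0.153, -0.001], [-0.001, 0.002, -1.0]]
ft_force: [1.1, -0.1, -1.5]
gripper_width: 0.0151
```

```bash
python3 -c "
from h import *
go(.55,-.247,.27,-9)"
```

```text
t 8.65 p [ 0.5497 -0.2473  0.2705] phi 8.8 F [ 1.1 -0.1 -1.5] M [ 0.04 -0.11 -0.01] w 0.0151 q [ 0.28  0.69  0.19  1.24 -0.13  1.21  0.63]
cmd [0.0011 0.0019 0.0025] [0.0008 0.0002 0.0989]
```

>>> apply_moves --commands '[[[0.001,0.002,0,0.001,0,0.039,0],[0.001,0.002,0,0.001,0,0.078,0],[0.001,0.002,0,0.001,0,0.099,0],[0.001,0.002,0,0.001,0,0.099,0],[0.001,0.002,0,0.001,0,0.099,0]]]'

```text
clock: 9.07
ee_pos: [0.5501, -0.247, 0.2706]
tcp_rot: [[0.155, 0.988, -0.0], [0.988, -0.155, -0.001], [-0.001, -0.0, -1.0]]
ft_force: [-0.1, 0.4, -3.1]
gripper_width: 0.0153
```

```bash
python3 -c "
from h import *
go(.55,-.247,.15,-9)
s=snapshot('scene'); t=snapshot('top'); cv2.imwrite('pics/t8.png',t); cv2.imwrite('pics/s8.png',s)
P=[.55,-.247,.33]; print(proj('scene',P),proj('scene',[.55,-.247,.211]),proj('top',[.55,-.247,.326]))
a=cv2.resize(s[130:360,160:320],(417,600),interpolation=cv2.INTER_CUBIC); b=cv2.resize(t[130:250,390:490],(380,600),interpolation=cv2.INTER_CUBIC)
cv2.imwrite('pics/z8.png',cv2.convertScaleAbs(np.hstack([a,b]),alpha=1.7,beta=5))"
```

```text
t 9.07 p [ 0.5501 -0.247   0.2706] phi -8.89 F [-0.1  0.4 -3.1] M [-0.04  0.03 -0.01] w 0.0153 q [ 0.24  0.7   0.28  1.24 -0.19  1.22  0.37]
cmd [ 6.000e-04 -5.000e-04  6.029e-01] [-0.0001  0.0003  0.0006]
[[209.18875549 191.02714564]] [[216.25446983 241.93566501]] [[468.22373142 185.16883322]]
```

View pics/z8.png

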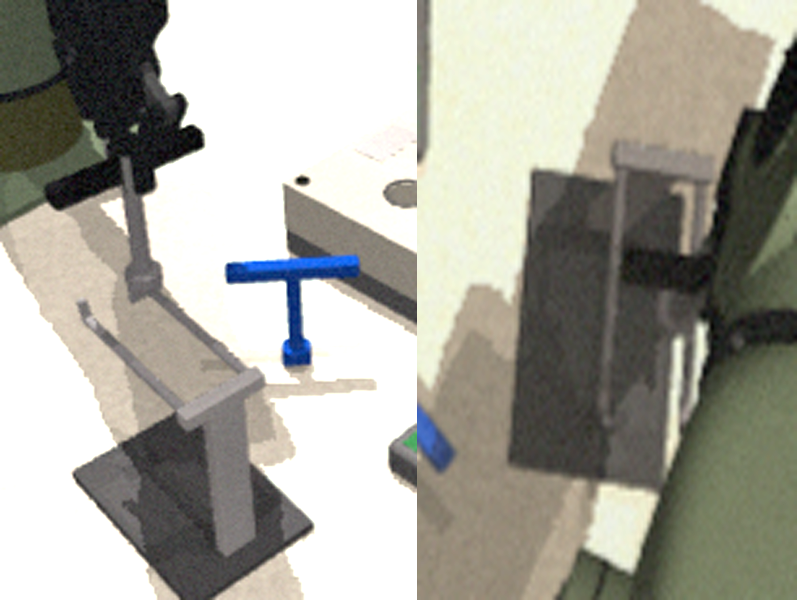

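The key is above the stand: blade tip at scene (216,244), where (216,242) was predicted for between the prongs, and the bar lies across them. Lowering.

>>> apply_moves --commands '[[[0,0,0.15,0,0,0,0],[0,0,0.3,0,0,0,0],[0,0,0.45,0,0,0,0],[0,0,0.6,0,0,0,0],[0,0,0.6,0,0,0,0]]]'

```text
clock: 9.58
ee_pos: [0.5481, -0.2458, 0.1461]
tcp_rot: [[0.153, 0.988, -0.007], [0.988, -0.153, 0.002], [0.001, -0.007, -1.0]]
ft_force: [-0.2, 0.8, -2.8]
gripper_width: 0.015
```

```bash
python3 -c "
from h import *
go(.55,-.247,.127,-9)"
```

```text
t 9.58 p [ 0.5481 -0.2458  0.1461] phi -8.77 F [-0.2  0.8 -2.8] M [ 0.    0.09 -0.04] w 0.015 q [ 0.25  0.82  0.24  1.44 -0.22  0.91  0.41]
cmd [-0.0044  0.0111  0.0953] [-0.0022 -0.0004  0.0013]
```

>>> apply_moves --commands '[[[-0.004,0.011,0.04,-0.002,0,0.001,0],[-0.004,0.011,0.08,-0.002,0,0.001,0],[-0.004,0.011,0.095,-0.002,0,0.001,0],[-0.004,0.011,0.1,-0.002,0,0.001,0],[-0.004,0.011,0.1,-0.002,0,0.001,0]]]'

```text
clock: 10.0
ee_pos: [0.5503, -0.247, 0.1268]
tcp_rot: [[0.155, 0.988, 0.0], [0.988, -0.155, 0.001], [0.001, 0.0, -1.0]]
ft_force: [0.1, -1.0, -2.2]
gripper_width: 0.0147
```

```bash
python3 -c "
from h import *
go(.55,-.247,.125,-9)"
```

```text
t 10.0 p [ 0.5503 -0.247   0.1268] phi -8.93 F [ 0.1 -1.  -2.2] M [ 0.02  0.04 -0.02] w 0.0147 q [ 0.26  0.85  0.24  1.47 -0.23  0.86  0.42]
cmd [-0.     -0.0014  0.009 ] [ 0.0001 -0.0004  0.0004]
```

>>> apply_moves --commands '[[[0,0,0.007,0,0,0,0],[0,0,0.015,0,0,0,0],[0,0,0.015,0,0,0,0]]]'

```text
clock: 10.25
ee_pos: [0.5508, -0.2472, 0.1257]
tcp_rot: [[0.155, 0.988, 0.002], [0.988, -0.155, 0.0], [0.001, 0.002, -1.0]]
ft_force: [-5.6, 3.8, 20.7]
gripper_width: 0.0152
```

```bash
python3 -c "
from h import *
go(.55,-.247,.122,-9)"
```

```text
t 10.25 p [ 0.5508 -0.2472  0.1257] phi -8.92 F [-5.6  3.8 20.7] M [ 0.75  1.29 -0.02] w 0.0152 q [ 0.26  0.85  0.23  1.47 -0.24  0.85  0.42]
cmd [ 0.0005 -0.0041  0.0187] [ 0.0008 -0.0003  0.0004]
```

Contact at the expected height. Ease off, then open.

>>> apply_moves --commands '[[[0,0,-0.002,0,0,0,0],[0,0,-0.002,0,0,0,45],[0,0,-0.002,0,0,0,45],[0,0,-0.002,0,0,0,45],[0,0,-0.002,0,0,0,45]]]'

```text
clock: 10.67
ee_pos: [0.5508, -0.2473, 0.1261]
tcp_rot: [[0.155, 0.988, 0.003], [0.988, -0.155, 0.0], [0.001, 0.002, -1.0]]
ft_force: [0.9, -0.3, -0.6]
gripper_width: 0.0386
```

```bash
python3 -c "
from h import *
go(.55,-.247,.25,-9)"
```

```text
t 10.67 p [ 0.5508 -0.2473  0.1261] phi -8.92 F [ 0.9 -0.3 -0.6] M [-0.02 -0.02  0.01] w 0.0386 q [ 0.26  0.85  0.23  1.47 -0.23  0.85  0.42]
cmd [ 0.0011 -0.0028 -0.6194] [ 0.0008 -0.0003  0.0005]
```

Released. Now straight up, then back and aside for the final check.

>>> apply_moves --commands '[[[0,0,-0.08,0,0,0,45],[0,0,-0.2,0,0,0,45],[0,0,-0.4,0,0,0,45],[0,0,-0.6,0,0,0,45],[0,0,-0.75,0,0,0,45]]]'

```text
clock: 11.08
ee_pos: [0.5505, -0.2475, 0.2793]
tcp_rot: [[0.155, 0.988, 0.004], [0.988, -0.155, -0.001], [0.0, 0.004, -1.0]]
ft_force: [0.2, -0.2, 0.3]
gripper_width: 0.0385
```

>>> apply_moves --commands '[[[-0.2,-0.2,0,0,0,0,45],[-0.4,-0.4,0,0,0,0,45],[-0.6,-0.6,0,0,0,0,45],[-0.8,-0.7,0,0,0,0,45],[-0.8,-0.7,0,0,0,0,45]]]'

```text
clock: 11.5
ee_pos: [0.3893, -0.3811, 0.279]
tcp_rot: [[0.155, 0.988, 0.005], [0.988, -0.155, -0.001], [-0.0, 0.005, -1.0]]
ft_force: [0.5, -1.0, 0.2]
gripper_width: 0.0384
```

```bash
python3 -c "
from h import *
go(.55,-.247,.25,-9)
s=snapshot('scene'); t=snapshot('top')
print(proj('scene',[[.55,-.247,.182],[.55,-.247,.067]]),proj('top',[.55,-.247,.19]))
a=cv2.resize(s[170:370,160:320],(400,500),interpolation=cv2.INTER_CUBIC); b=cv2.resize(t[140:240,400:480],(400,500),interpolation=cv2.INTER_CUBIC)
cv2.imwrite('pics/s9.png',s);cv2.imwrite('pics/t9.png',t)
cv2.imwrite('pics/z9.png',cv2.convertScaleAbs(np.hstack([a,b]),alpha=1.7,beta=5))"
```

```text
t 11.5 p [ 0.3893 -0.3811  0.279 ] phi -8.9 F [ 0.5 -1.   0.2] M [-0.11 -0.07 -0.01] w 0.0384 q [ 0.58  0.59  0.27  1.46 -0.17  1.12  0.72]
cmd [0.7866 0.6893 0.1482] [0.0015 0.     0.0006]
[[217.81821006 253.20242389]
 [223.50199263 294.15411556]] [[452.39682357 194.04458466]]
```

View pics/z9.png

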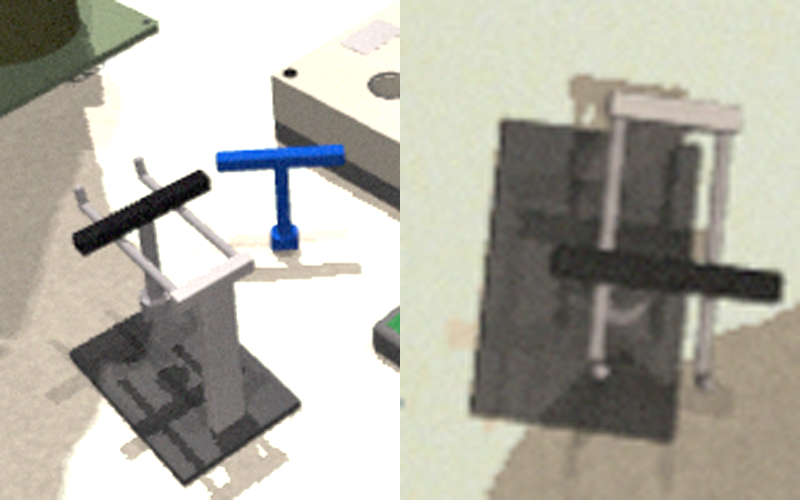

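The key hangs across both prongs, bar from (552,262) to (780,285) in the top view, and upright. One last look at the two fasteners.

```bash
python3 -c "
from h import *
t=snapshot('top')
cv2.imwrite('pics/z10.png',cv2.convertScaleAbs(cv2.resize(t[190:240,245:340],(760,400),interpolation=cv2.INTER_CUBIC),alpha=1.7,beta=5))"
```

```text
(no output)
```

View pics/z10.png

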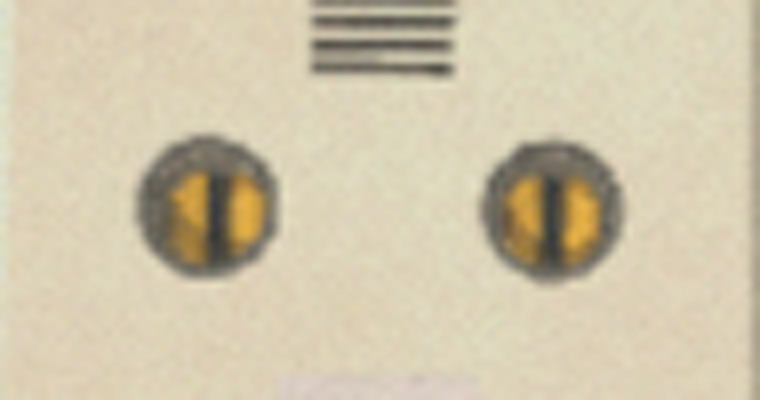

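Both slots, at (217,215) and (553,215), are now parallel to the instrument's x. Handing in.

```bash
python3 -c "
from h import *
print(manip.close_job()); print(status.sense()['clock'])"
```

```text
the job is handed in; nothing more can be done
None
the job is handed in; nothing more can be done
```

The job is done and handed in, at about 11.6 s of robot time; no verdict was reported. I lifted the key out, seated it in the loose fastener and turned that clockwise to its stop. There the moment rose from about 0.16 to 0.89 N m, and I held it for 0.3 s. Then I hung the key on the prongs, let go and moved the arm clear.

**Last checks:** The pictures show both slots parallel to the instrument's x. The key hangs upright across both prongs, by eye about 5 mm off their midline, and the force on the gripper is near zero. The blue look-alike still stands where it was. The final pictures did not cover all the bystanders, so I did not check them individually.

**What disagreed:**
- **TCP height:** the first grip closed on nothing. The pictures put the fingertips about 38 mm above the reported TCP. I lowered by that amount, and the later contact heights agreed with it.
- **Angle at the stop:** the stop came at a tool angle about 6° further than predicted. That may be extra play or a slight turn of the bar in the grip.

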